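# Key the interlock of the honing machine and switch it on

## Robot

A 6-joint arm with a two-finger parallel gripper is mounted at the origin on the work surface. World frame = base frame: x ahead of the robot, y to its left, z up, the work surface at z = 0. Lengths are in mm, angles in degrees, forces in N, time in s.
With the tool pointing down it reaches from about 300 to 875 mm from the base axis. Payload 4.2 kg.
Tool frame: the origin (TCP) lies on the centre line of the jaws, within the pads' length; the fingertips stand 25 mm ahead of it and the grasp point (between the pads) lies 6 mm ahead of it (bot.nose_length is the distance from the TCP to the fingertips, in mm); z points along the fingers, y is the direction in which the jaws open and shut (so a half turn about z gives the same grasp; the last joint's range is limited). The gripper opens to 85 mm and grips with 20 to 120 N. Pads are 22 mm wide; open, the fingers measure 114 mm over their backs; the gripper's body (76 mm by 85 mm) begins 54 mm behind the grasp point. The pads swing forward as they close: fully open they stand 13 mm farther back than shut.
Start: joints at [-71.333, 18.312, 89.639, -0, 72.044, -1.146], TCP at [194.898, -540.974, 256.338] pointing down, gripper open.
Joint ranges: [-177.97, 177.97], [-48.28, 115.42], [12.27, 149.76], [-77.06, 257.06], [2.81, 150.46], [-146.56, 146.56]. Speed limits (degrees/s): [147.25, 147.25, 180, 180, 180, 180].

## Interface

Orientations are given as [roll, pitch, yaw] about the fixed x, y, z axes, in that order (R = Rz(yaw) Ry(pitch) Rx(roll)).
In Python, from workcell import bot gives the robot as it stands.
- The arm moves only by the shell command python3 -m inch 'ROWS' [OPENING]. ROWS is JSON, a list of rows, each an object with "linear": the shift along the tool's x, y, z in cm, a list of three; "rotation": the turn, a rotation vector about the tool's x, y, z in rad, a list of three. A call has 1 to 5 rows; each row shifts and turns the commanded pose from where the row before left it, along the tool's axes as they then stand; what a row does not reach is not made up. A row lasts 1/10 s, in which the tool goes at most 50 mm and 8.59 degrees, less where a joint would pass 70% of its speed; a pose out of reach is approached as far as the arm can. A call with a gripper value outside its range is refused whole. OPENING is the opening in per cent of the stroke, from 0 (shut) to 100 (fully open), set as the call begins (- or left out, the last holds). The fingers move at their own pace and stop on an object; the grip force is fixed at half the most. Time passes only in rows, so rows that do not move let the fingers close. It gives the time, the measured TCP pose, the force and the opening at its end, in the units of the state.
- bot.get_state(): the state, without advancing time (a new reading comes with each control period).
- bot.get_image(name): name is "scene" or "top"; returns (picture, depth): 384x512x3 uint8, red, green, blue; 384x512 float32, mm along the optical axis (not along the pixel's ray), 0 where there is no reading.
- bot.camera_info(name): a dict with "camera_matrix" (3x3 intrinsics, pixels), "D" ([k1, k2, p1, p2, k3] as OpenCV has them; the pictures are not rectified), "R" (3x3) and "t" (3): a world point X has camera coordinates R X + t. Camera axes: x right, y down, z forward; pixel columns grow to the right and rows downward; lengths in mm; the calibration is good to about 2 mm. A picture is of the moment at which its call begins. camera_info takes no time and is no camera call.
- bot.sign_off(): hands the job in, once; it reports no verdict.
The state is a dict: "time": time; "joints": joint angles; "joint_vel": joint speeds; "tau": joint torques, N m; "position": TCP position; "tool_rot": TCP orientation; "force": force on the tool from outside, world axes, zero at the start; "torque": the same for the moment, N m; "opening": finger opening in mm.
Only numpy, scipy, OpenCV 4.12 (cv2) and the standard library are available. Lean on these libraries where they do the work, as an engineer would, in place of code of your own. Each camera call takes 0.05 s, during which the arm holds its last target. There are 200 camera calls.

## Task

Get the honing machine ready to polish gouges: lift the tongue key out of its narrow wooden holder by its two ends, set it down upright on the clear bench away from the holder and let go, then take it again by its long sides and push its flat tongue straight into the slot of the machine's interlock until it is fully home. Only then nudge the flush slide switch on top of the machine by its small ridge, away from the slot, until it clicks over to its other end. Leave the key in the slot and do not disturb the mallet, gouge, carving blank and paste bar.

Things in the scene. Friction and masses are not known exactly. Their poses are not given: they have to be found in the camera images.
- key: Tongue key, about 130 g: upright block grip 52 (x) x 30 (y) x 48 (z) mm, beech on a 12 mm steel sole, with a flat steel tongue out of one end face. Origin: centre of the grip's underside; +x along the tongue, z up. Starts standing in the holder, underside 6 mm above the bench. A finger on the tongue's end face keeps the tongue from going fully home; the long sides are 30 mm apart.
- tongue_tip (a point): Tip of the key's tongue, mid width and mid thickness (66, 0, 8.5 mm in the key's frame; axes as the key's). The tongue is 40 mm long (key x 26 to 66 mm), 18 mm wide, 5 mm thick, 6 to 11 mm above the key's underside, with a half-round tip of radius 9 mm.
- holder: Fixed dark wooden holder: base 70 x 74 mm, 6 mm thick; two cheeks 44 mm long (x), up to 52 mm above the bench, 34 mm apart, cover the key's long sides, so there only its end faces (52 mm apart, above the tongue) can be pinched. Open at both ends and on top. Origin: centre of its underside, on the bench; x along the channel, the way the tongue points at the start.
- machine: Fixed honing machine. Origin on the bench in the plane of its low front housing's face, mid width; +x = insertion direction, z up. Foot plate 8 mm thick: x -70 to 260, y -90 to 90 mm. Front housing: x 0 to 70, y -75 to 75 mm, top 65 mm above the bench; its aluminium part, y 10 to 60 mm, is the interlock. Motor and wheel behind x = 135 mm, 195 mm high. The bench is clear 190 mm before the slot.
- slot_mouth (a point): Centre of the slot's mouth in the front face (machine x 0, y 35, z 16.5 mm); axes as the machine's. Slot 22 mm wide (y), 8 mm high, 44 mm deep along +x, its floor 4.5 mm above the foot plate: a key standing on the foot plate has its tongue at the slot's mid height. Fully home: the grip's end face meets the front face, tongue tip 40 mm inside.
- ridge (a point): Top centre of the slide switch's ridge: grey plastic, 16 (machine x) x 4 (machine y) mm, 5 mm high, on the flush slide (20 x 30 mm) in the front housing's top, which lies 5.5 mm below this point. Moves with the slide; starts at machine x 35, y -35, z 70.5 mm. Axes as the machine's.
- slide (a joint): Slide switch: 0 = off (as it starts), 0.010 m = on, fully across. Grows as the ridge moves along machine -y (away from the slot). A detent of about 3.5 N holds it at each end; past half way it snaps over.
- mallet: Bystander: carver's mallet standing on its head, 88 mm across, 205 mm tall. Origin under its centre.
- gouge: Bystander: gouge lying on the bench, 222 mm long along its x (from -100 to 122 mm), 27 mm thick. Origin on the bench.
- blank: Bystander: carving blank of pale wood, 110 x 56 mm, 50 mm high. Origin under its centre.
- paste_bar: Bystander: red-brown bar of honing paste, 85 x 38 x 28 mm. Origin under its centre.
There are look-alikes about, which are no part of the job. Leave any pink or purple look-alike of the key alone.

How it is judged:
By the outcome, as a careful person would: the job done as asked, in the order asked, and still so for the second after the job is handed in, with the robot touching nothing.
It also fails if it takes over 64 s, if anything falls off the work surface, if the arm or the gripper's body presses on something with over 40 N, if the wrist force passes 120 N, or if a joint passes its speed limit or range.

## Working session

There is one attempt and no reset: what is moved stays moved. The work goes in short steps, Python scripts to look and compute and a shell command to move; the robot and the scene stay as the last step left them, time stands still between calls to the robot, and variables do not carry over. Pictures are saved under pics/ and viewed, about 8 in all and at most 12, crops included, and the job is handed in when it is done.

```bash
mkdir -p pics; ls
cat > h.py <<'E'
import numpy as np, cv2, json
from workcell import bot
from scipy.spatial.transform import Rotation as Ro
def snap(n,tag):
    im,d=bot.get_image(n); cv2.imwrite(f'pics/{tag}.png',im[:,:,::-1]); np.save(f'pics/{tag}.npy',d); return im,d
def ray(n,u,v):
    c=bot.camera_info(n);K=np.array(c['camera_matrix'],float);D=np.array(c['D'],float)
    p=cv2.undistortPoints(np.array([[[u,v]]],float),K,D)[0,0]
    R=np.array(c['R']);t=np.array(c['t']); return R,t,np.array([p[0],p[1],1.])
def atz(n,u,v,z):
    R,t,p=ray(n,u,v); C=-R.T@t; d=R.T@p; return C+d*(z-C[2])/d[2]
def atd(n,u,v,dep):
    R,t,p=ray(n,u,v); return R.T@(p*dep-t)
def proj(n,P):
    c=bot.camera_info(n)
    return cv2.projectPoints(np.array(P,float).reshape(-1,1,3),cv2.Rodrigues(np.array(c['R'],float))[0],np.array(c['t'],float),np.array(c['camera_matrix'],float),np.array(c['D'],float))[0][:,0]
E
python3 - <<'E'
from h import *
for n in('scene','top'):
    snap(n,n+'0'); c=bot.camera_info(n); print(n,-np.array(c['R']).T@np.array(c['t']), np.array(c['camera_matrix'])[0])
print(bot.get_state())
E
```

```text
pics
scene [1096.31521692 -347.00599917  603.46512814] [384.19554676   0.         259.40201817]
top [ 365.8099322   -59.57943505 1105.70917481] [459.09571001   0.         253.69977905]
{'time': 0.1, 'joints': array([-7.13323674e+01,  1.83497692e+01,  8.96996217e+01, -9.56320825e-04,
        7.20440768e+01, -1.14757082e+00]), 'joint_vel': array([-2.89001026e-02, -8.82472656e-03, -2.09808471e-01,  1.18108675e-05,
        6.58277408e-02, -1.81792136e-02]), 'tau': array([ 4.85292985e-04, -4.16409552e+01, -2.34704804e+01, -3.58102864e-05,
        4.78400310e-03,  7.23978701e-06]), 'position': array([ 194.77585702, -540.59848943,  255.54694935]), 'tool_rot': array([-1.79906533e+02, -9.62851144e-04,  1.98154982e+01]), 'force': array([0.02749004, 0.19866333, 0.03409245]), 'torque': array([-0.03406805, -0.03849132, -0.01533247]), 'opening': 85.77926828583334}
```

View pics/scene0.png

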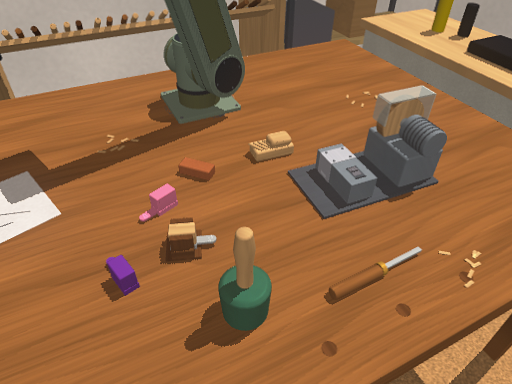

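View pics/top0.png

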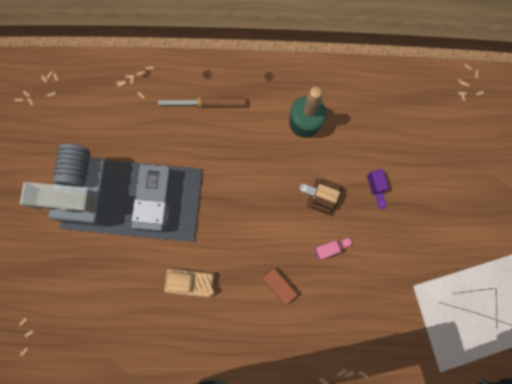

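The scene picture shows the holder with the key at about (183,238), the machine at (345,170), the mallet at (245,290) and the gouge at (375,280). In the top picture the key is at about (325,195), with its tongue pointing left to (306,188). The machine's front housing is at (150,197), with the interlock plate at (150,212) and the slide at (152,180). Pink and purple look-alikes are nearby. I'll enlarge both areas next.

Run:
```python
from h import *
im=cv2.imread('pics/top0.png')
a=cv2.resize(im[165:225,285:355],None,fx=8,fy=8,interpolation=cv2.INTER_CUBIC)[:, :560]
cv2.imwrite('pics/c1.png',a)
b=cv2.resize(im[150:250,90:220],None,fx=6,fy=6,interpolation=cv2.INTER_CUBIC)
cv2.imwrite('pics/c2.png',b)
```

```text
(no output)
```

View pics/c1.png

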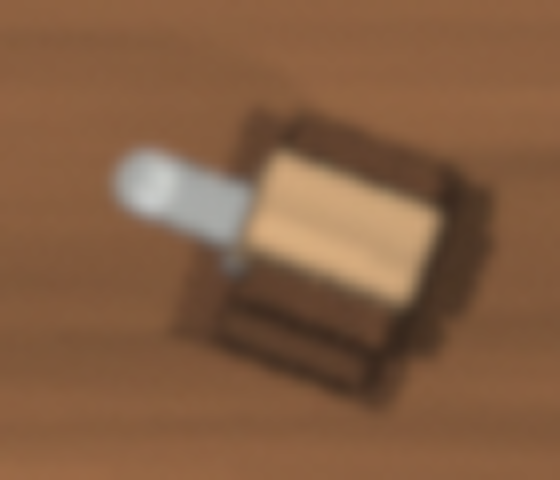

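View pics/c2.png

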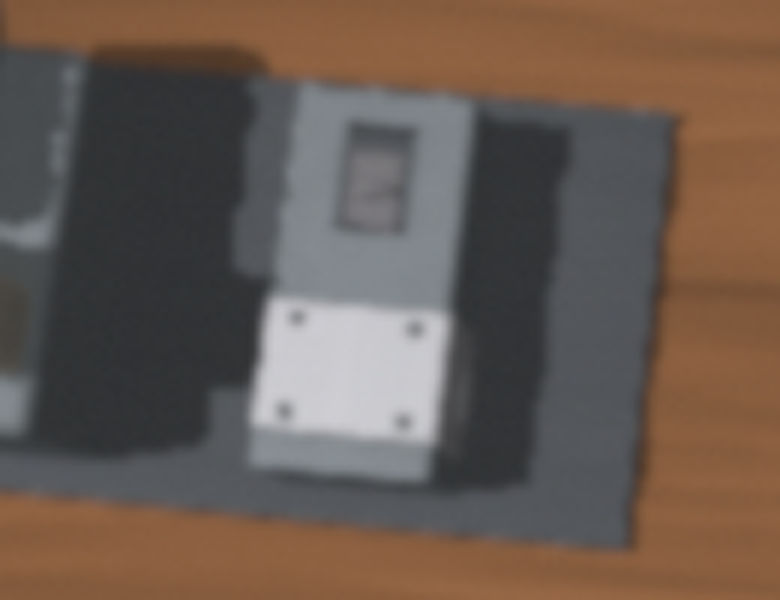

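Top crop 1 shows the key's top corners at about (285,150), (245,248), (443,208) and (408,305), with the tongue tip at (113,180). Crop 2 shows the foot plate's front corners at (678,117) and (632,548). The housing top corners are (473,97), (432,482), (300,85) and (250,467), and the slide window is at (378,180). I'll fit poses to these.

```bash
cat >> h.py <<'E'
from scipy.optimize import least_squares
def fit(n,P,px,x0,z0=0):
    P=np.array(P,float);px=np.array(px,float)
    def W(x,Q): 
        c,s=np.cos(x[2]),np.sin(x[2]); Q=np.atleast_2d(np.array(Q,float)); return np.c_[x[0]+c*Q[:,0]-s*Q[:,1],x[1]+s*Q[:,0]+c*Q[:,1],Q[:,2]+z0]
    r=least_squares(lambda x:(proj(n,W(x,P))-px).ravel()*[1],x0,x_scale=[10,10,.1],loss='soft_l1')
    return r.x,(proj(n,W(r.x,P))-px).round(2),W
E
cat > m.py <<'E'
from h import *
c1=lambda L:[((u+.5)/8-.5+285,(v+.5)/8-.5+165) for u,v in L]
c2=lambda L:[((u+.5)/6-.5+90,(v+.5)/6-.5+150) for u,v in L]
kx,kr,W=fit('top',[(26,15,48),(26,-15,48),(-26,15,48),(-26,-15,48),(66,0,8.5)],c1([(245,248),(285,150),(408,305),(443,208),(113,180)]),[380,-230,1.3],6)
mx,mr,_=fit('top',[(-70,-90,8),(-70,90,8),(0,-75,65),(0,75,65),(70,-75,65),(70,75,65),(0,10,65),(0,60,65),(70,10,65),(70,60,65)],
 c2([(678,117),(632,548),(473,97),(432,482),(300,85),(250,467),(455,308),(437,442),(268,298),(252,430)]),[350,150,1.5])
if __name__=='__main__':
    print('key',kx,np.degrees(kx[2]));print(kr.tolist());print('mach',mx,np.degrees(mx[2]));print(mr.tolist())
    print('slot',W(mx,(0,35,16.5)),'ridge',W(mx,(35,-35,70.5)))
    d=np.load('pics/top0.npy')
    for u,v in [(325,195),(150,212),(152,180),(190,283),(307,117),(180,80)]: print(u,v,atd('top',u,v,d[v,u]).round(1))
    im=cv2.imread('pics/scene0.png'); big=cv2.resize(im,None,fx=4,fy=4,interpolation=cv2.INTER_CUBIC)
    def box(x,a,b,z0=0,col=(0,255,0)):
        P=[(X,Y,Z+z0) for Z in(a[2],b[2]) for X,Y in((a[0],a[1]),(b[0],a[1]),(b[0],b[1]),(a[0],b[1]))]
        q=((proj('scene',W(x,P))+.5)*4-.5).round().astype(int)
        for i in range(4):
            for A,B in((i,(i+1)%4),(4+i,4+(i+1)%4),(i,i+4)): cv2.line(big,tuple(map(int,q[A])),tuple(map(int,q[B])),col,1)
    box(kx,(-26,-15,0),(26,15,48),6); box(kx,(26,-9,6),(66,9,11),6); box(mx,(0,-75,8),(70,75,65)); box(mx,(0,24,12.5),(0,46,20.5)); box(mx,(27,-37,65),(43,-33,70.5),0,(0,0,255))
    box(mx,(-70,-90,0),(260,90,8))
    cv2.imwrite('pics/ov.png',np.hstack([big[820:1080,560:920],big[560:860,1140:1540][:260]]))
E
python3 m.py
```

```text
key [ 564.45267393 -239.93259335    1.25645248] 71.9894241143569
[[-0.13, -0.28], [-1.16, 0.13], [0.56, 0.01], [0.05, 0.24], [0.37, -0.12]]
mach [540.32398811 135.9543776    1.5194689 ] 87.05915490563555
[[-0.67, -1.23], [-0.55, 0.14], [0.65, 0.24], [0.03, 0.02], [-0.08, -0.1], [0.06, -0.07], [-0.56, 0.91], [-0.05, 0.15], [0.6, 0.1], [0.54, -0.42]]
slot [[505.37008183 137.75004894  22.5       ]] ridge [[577.07356574 169.11261253  76.5       ]]
325 195 [ 559.1 -233.5   56.6]
150 212 [505.5 168.8  66.6]
152 180 [579.9 169.   68.6]
190 283 [348.6  71.1  49.1]
307 117 [ 739.4 -187.1   82.8]
180 80 [859.3 130.9   2. ]
```

View pics/ov.png

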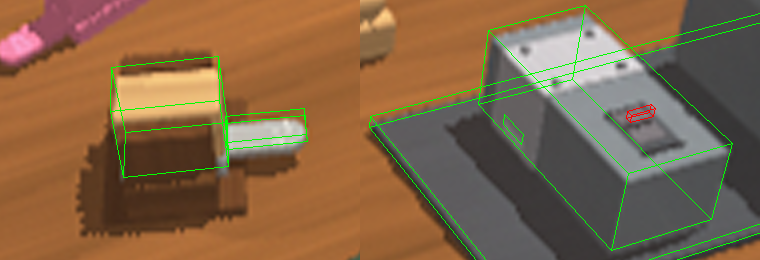

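The overlay boxes sit 6 mm too high because I applied the z-offset twice. Once that is allowed for, the scene view agrees with the fits. The key is at (564.5,-239.9) with yaw 72.0°, and the machine is at (540.3,136) with yaw 87.06°. I'll go above the key first.

```bash
cat > go.py <<'E'
import sys; from h import *
# usage: go.py x y z yaw -> rotation about tool z (rad), then shift (cm) in turned tool axes
x,y,z,yaw=map(float,sys.argv[1:5]); s=bot.get_state()
Rn=Ro.from_euler('xyz',s['tool_rot'],degrees=True); Rt=Ro.from_euler('xyz',[180,0,yaw],degrees=True)
print('t',s['time'],'pos',s['position'].round(1),'rot',s['tool_rot'].round(2),'F',s['force'].round(1),'open',round(s['opening'],1),'j6',s['joints'][5].round(0))
print('turn rotvec rad',(Rn.inv()*Rt).as_rotvec().round(4),'then shift cm',(Rt.inv().apply(np.array([x,y,z])-s['position'])/10).round(3))
E
R='{"linear":[0,0,0],"rotation":[0,0,0.132]}'
python3 -m inch '[{"linear":[0,0,0],"rotation":[0,0,0.132]},{"linear":[0,0,0],"rotation":[0,0,0.132]},{"linear":[0,0,0],"rotation":[0,0,0.132]},{"linear":[0,0,0],"rotation":[0,0,0.132]},{"linear":[0,0,0],"rotation":[0,0,0.132]}]' 100
python3 -m inch '[{"linear":[2.5,-4,0],"rotation":[0,0,0]},{"linear":[2.5,-4,0],"rotation":[0,0,0]},{"linear":[2.5,-4,0],"rotation":[0,0,0]},{"linear":[2.5,-4,0],"rotation":[0,0,0]},{"linear":[2.5,-4,0],"rotation":[0,0,0]}]'
python3 -m inch '[{"linear":[2.5,-4,0],"rotation":[0,0,0]},{"linear":[2.5,-4,0],"rotation":[0,0,0]},{"linear":[2.5,-4,0],"rotation":[0,0,0]},{"linear":[2.5,-4,0],"rotation":[0,0,0]},{"linear":[0,0,0],"rotation":[0,0,0]}]'
python3 go.py 564.5 -239.9 120 -18; python3 -c "from h import *;print(bot.nose_length)"
```

```text
time: 0.6
position: [194.8, -540.7, 255.8]
tool_rot: [-180.0, 0.0, -18.3]
force: [0.2, -0.7, 0.5]
opening: 85.1
time: 1.1
position: [376.6, -387.9, 256.0]
tool_rot: [-180.0, 0.0, -18.0]
force: [-0.1, -1.7, -0.3]
opening: 85.7
time: 1.6
position: [523.7, -264.4, 255.5]
tool_rot: [-179.9, -0.0, -17.7]
force: [-0.9, 0.0, -0.6]
opening: 85.7
t 1.6 pos [ 523.7 -264.4  255.5] rot [-1.7988e+02 -3.0000e-02 -1.7670e+01] F [-0.9  0.  -0.6] open 85.7 j6 80.0
turn rotvec rad [-0.0021 -0.0005  0.0058] then shift cm [ 3.124 -3.587 13.55 ]
25.0
```

```bash
python3 -m inch '[{"linear":[1.56,-1.79,3],"rotation":[0,0,0.006]},{"linear":[1.56,-1.79,3],"rotation":[0,0,0]},{"linear":[0,0,4],"rotation":[0,0,0]},{"linear":[0,0,3.5],"rotation":[0,0,0]},{"linear":[0,0,0],"rotation":[0,0,0]}]' 100
python3 -m inch '[{"linear":[0,0,2],"rotation":[0,0,0]},{"linear":[0,0,1.5],"rotation":[0,0,0]},{"linear":[0,0,0],"rotation":[0,0,0]}]'
python3 go.py 564.5 -239.9 48 -18
python3 - <<'E'
from h import *
snap('scene','s2')
im=cv2.imread('pics/s2.png'); cv2.imwrite('pics/s2c.png',cv2.resize(im[170:290,120:270],None,fx=5,fy=5,interpolation=cv2.INTER_CUBIC))
E
```

```text
time: 2.1
position: [557.2, -242.7, 116.0]
tool_rot: [-179.9, 0.7, -18.4]
force: [-0.5, -0.4, 0.3]
opening: 85.2
time: 2.4
position: [560.1, -244.2, 86.1]
tool_rot: [-180.0, 0.1, -18.4]
force: [-0.8, -0.5, 0.2]
opening: 85.3
t 2.4 pos [ 560.1 -244.2   86.1] rot [-1.800e+02  1.200e-01 -1.838e+01] F [-0.8 -0.5  0.2] open 85.3 j6 84.0
turn rotvec rad [-0.      0.0021 -0.0066] then shift cm [ 0.283 -0.544  3.812]
```

View pics/s2c.png

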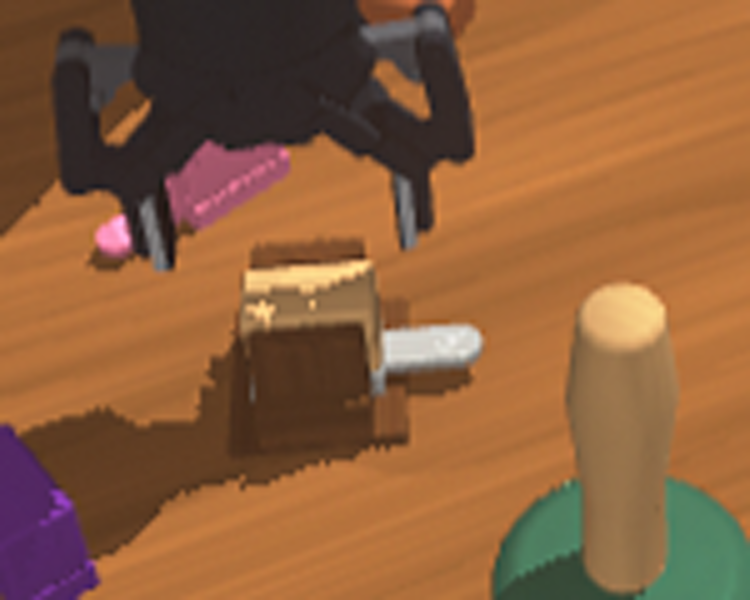

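The scene crop shows the open fingertips at about (160,265) and (405,245), straddling the key but not fully centred yet; the key is at (310,290). I'll check the tips' midpoint against the robot's own reading, correct, and go down.

```bash
python3 - <<'E'
from h import *
for z in (61,74):
  a=atz('scene',120+160/5,170+265/5,z);b=atz('scene',120+405/5,170+245/5,z); print(z,a,b,(a+b)/2,np.hypot(*(a-b)[:2]))
E
python3 -m inch '[{"linear":[0.28,-0.54,0],"rotation":[0,0,-0.006]},{"linear":[0,0,0],"rotation":[0,0,0]},{"linear":[0,0,1.5],"rotation":[0,0,0]},{"linear":[0,0,1.3],"rotation":[0,0,0]},{"linear":[0,0,1],"rotation":[0,0,0]}]'
python3 -m inch '[{"linear":[0,0,0],"rotation":[0,0,0]},{"linear":[0,0,0],"rotation":[0,0,0]}]'
python3 go.py 564.5 -239.9 48 -18
```

```text
61 [ 534.59412958 -288.75084357   61.        ] [ 566.09932672 -198.76068777   61.        ] [ 550.34672815 -243.75576567   61.        ] 95.34571615268578
74 [ 548.05559236 -290.14690939   74.        ] [ 578.80577773 -202.31333834   74.        ] [ 563.43068504 -246.23012386   74.        ] 93.06078713938057
time: 2.95
position: [565.2, -239.5, 47.8]
tool_rot: [180.0, 0.0, -18.0]
force: [-0.3, 1.1, 0.3]
opening: 85.2
time: 3.15
position: [565.4, -239.6, 48.2]
tool_rot: [180.0, 0.0, -18.0]
force: [-0.9, 1.0, 0.5]
opening: 85.6
t 3.15 pos [ 565.4 -239.6   48.2] rot [ 1.8e+02  2.0e-02 -1.8e+01] F [-0.9  1.   0.5] open 85.6 j6 84.0
turn rotvec rad [0.     0.0003 0.0001] then shift cm [-0.074  0.053  0.019]
```

```bash
Z='[{"linear":[0,0,0],"rotation":[0,0,0]},{"linear":[0,0,0],"rotation":[0,0,0]},{"linear":[0,0,0],"rotation":[0,0,0]},{"linear":[0,0,0],"rotation":[0,0,0]},{"linear":[0,0,0],"rotation":[0,0,0]}]'
python3 -m inch '[{"linear":[0,0,0],"rotation":[0,0,0]},{"linear":[0,0,0],"rotation":[0,0,0]},{"linear":[0,0,0],"rotation":[0,0,0]},{"linear":[0,0,0],"rotation":[0,0,0]},{"linear":[0,0,0],"rotation":[0,0,0]}]' 0
python3 -m inch '[{"linear":[0,0,0],"rotation":[0,0,0]},{"linear":[0,0,0],"rotation":[0,0,0]},{"linear":[0,0,0],"rotation":[0,0,0]}]' 0
python3 go.py 564.5 -239.9 48 -18
```

```text
time: 3.65
position: [565.9, -239.9, 49.2]
tool_rot: [180.0, -0.1, -18.0]
force: [0.0, -0.6, 4.8]
opening: 51.5
time: 3.95
position: [566.0, -239.9, 49.2]
tool_rot: [180.0, -0.1, -18.0]
force: [0.2, -0.4, 5.9]
opening: 50.8
t 3.95 pos [ 566.  -239.9   49.2] rot [ 1.7998e+02 -1.2000e-01 -1.8000e+01] F [ 0.2 -0.4  5.9] open 50.8 j6 84.0
turn rotvec rad [ 0.0003 -0.002  -0.    ] then shift cm [-0.141  0.041  0.123]
```

```bash
python3 -m inch '[{"linear":[0,0,-0.5],"rotation":[0,0,0]},{"linear":[0,0,-1],"rotation":[0,0,0]},{"linear":[0,0,-1],"rotation":[0,0,0]},{"linear":[0,0,-1],"rotation":[0,0,0]},{"linear":[0,0,-1],"rotation":[0,0,0]}]'
python3 -m inch '[{"linear":[0,0,-1.5],"rotation":[0,0,0]},{"linear":[0,0,-1.5],"rotation":[0,0,0]},{"linear":[0,0,-1.5],"rotation":[0,0,0]},{"linear":[0,0,-1],"rotation":[0,0,0]},{"linear":[0,0,0],"rotation":[0,0,0]}]'
python3 go.py 497.7 -12 150 -3
python3 - <<'E'
from h import *
snap('scene','s3')
im=cv2.imread('pics/s3.png'); cv2.imwrite('pics/s3c.png',cv2.resize(im[140:280,120:270],None,fx=5,fy=4.2,interpolation=cv2.INTER_CUBIC))
E
```

```text
time: 4.45
position: [565.4, -239.6, 94.4]
tool_rot: [180.0, -0.0, -18.0]
force: [-0.3, -0.5, -1.4]
opening: 51.4
time: 4.95
position: [566.1, -240.0, 150.3]
tool_rot: [180.0, -0.2, -18.0]
force: [1.8, -0.4, -2.4]
opening: 51.1
t 4.95 pos [ 566.1 -240.   150.3] rot [179.97  -0.21 -18.  ] F [ 1.8 -0.4 -2.4] open 51.1 j6 84.0
turn rotvec rad [ 0.0009 -0.0036 -0.2618] then shift cm [ -8.028 -22.408   0.03 ]
```

View pics/s3c.png

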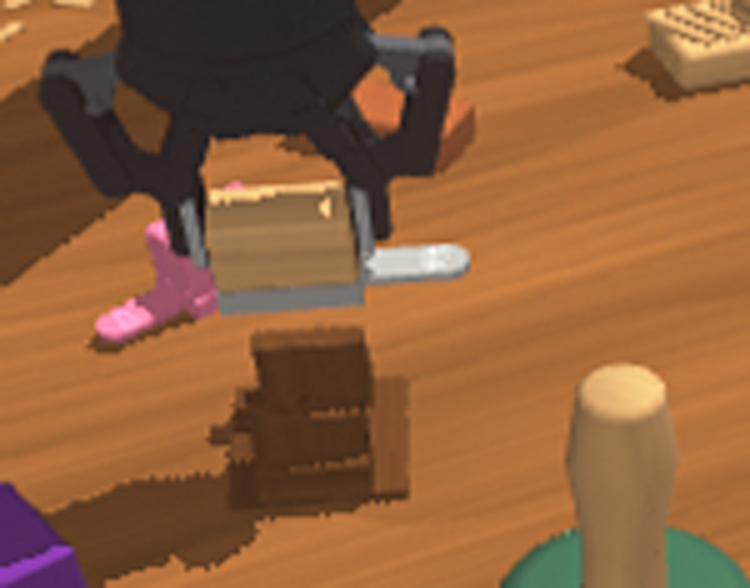

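The crop shows the key held level and upright, its underside clear of the empty holder at (320,420), with the tongue pointing right at (415,262). Next I'll carry it to the bench spot in front of the slot.

```bash
python3 -m inch '[{"linear":[0,0,0],"rotation":[0,0,-0.131]},{"linear":[0,0,0],"rotation":[0,0,-0.131]},{"linear":[-0.8,-2.24,0],"rotation":[0,0,0]},{"linear":[-1.5,-4.2,0],"rotation":[0,0,0]},{"linear":[-1.5,-4.2,0],"rotation":[0,0,0]}]'
python3 -m inch '[{"linear":[-1.5,-4.2,0],"rotation":[0,0,0]},{"linear":[-1.5,-4.2,0],"rotation":[0,0,0]},{"linear":[-0.8,-2.24,3],"rotation":[0,0,0]},{"linear":[-0.43,-1.13,3],"rotation":[0,0,0]},{"linear":[0,0,0],"rotation":[0,0,0]}]'
python3 -m inch '[{"linear":[0,0,0],"rotation":[0,0,0]}]'
python3 go.py 497.7 -12 44 -3
```

```text
time: 5.5
position: [531.9, -130.5, 147.1]
tool_rot: [-180.0, 0.1, -3.1]
force: [-0.1, 0.3, -1.4]
opening: 51.1
time: 6.0
position: [492.7, -10.1, 84.7]
tool_rot: [-180.0, 0.6, -2.8]
force: [-0.2, 0.2, -1.5]
opening: 50.9
time: 6.1
position: [496.8, -11.8, 88.1]
tool_rot: [180.0, 0.1, -3.0]
force: [-1.0, 0.1, -0.9]
opening: 51.3
t 6.1 pos [496.8 -11.8  88.1] rot [ 1.7998e+02  7.0000e-02 -2.9500e+00] F [-1.   0.1 -0.9] open 51.3 j6 90.0
turn rotvec rad [0.0004 0.0012 0.0008] then shift cm [0.091 0.015 4.409]
```

```bash
python3 -m inch '[{"linear":[0,0,1.5],"rotation":[0,0,0]},{"linear":[0,0,1.2],"rotation":[0,0,0]},{"linear":[0,0,0.8],"rotation":[0,0,0]},{"linear":[0,0,0.5],"rotation":[0,0,0]},{"linear":[0,0,0.2],"rotation":[0,0,0]}]'
python3 -m inch '[{"linear":[0,0,0],"rotation":[0,0,0]},{"linear":[0,0,0.1],"rotation":[0,0,0]},{"linear":[0,0,0],"rotation":[0,0,0]},{"linear":[0,0,0],"rotation":[0,0,0]}]'
python3 go.py 497.7 -12 43 -3
```

```text
time: 6.6
position: [496.9, -11.9, 46.0]
tool_rot: [180.0, 0.0, -3.0]
force: [-0.6, -0.5, -2.6]
opening: 51.1
time: 7.0
position: [497.0, -11.6, 45.5]
tool_rot: [180.0, -0.0, -3.0]
force: [1.2, 0.5, -0.6]
opening: 50.8
t 7.0 pos [497.  -11.6  45.5] rot [ 1.80e+02 -3.00e-02 -2.99e+00] F [ 1.2  0.5 -0.6] open 50.8 j6 90.0
turn rotvec rad [ 0.0001 -0.0005  0.0002] then shift cm [0.074 0.036 0.254]
```

```bash
python3 -m inch '[{"linear":[0,0,0.1],"rotation":[0,0,0]},{"linear":[0,0,0.1],"rotation":[0,0,0]},{"linear":[0,0,0],"rotation":[0,0,0]}]'
python3 -m inch '[{"linear":[0,0,0.1],"rotation":[0,0,0]},{"linear":[0,0,0],"rotation":[0,0,0]}]'
python3 go.py 497.7 -12 43 -3
```

```text
time: 7.3
position: [496.8, -11.6, 43.2]
tool_rot: [180.0, -0.0, -3.0]
force: [-0.1, -0.1, -0.6]
opening: 51.1
time: 7.5
position: [496.9, -11.6, 43.2]
tool_rot: [180.0, -0.0, -3.0]
force: [-1.9, 0.3, 7.7]
opening: 50.6
t 7.5 pos [496.9 -11.6  43.2] rot [ 1.80e+02 -2.00e-02 -2.99e+00] F [-1.9  0.3  7.7] open 50.6 j6 90.0
turn rotvec rad [ 0.0001 -0.0003  0.0002] then shift cm [0.087 0.033 0.022]
```

Contact came at z = 43.2, as predicted. I'll release and rise.

```bash
python3 -m inch '[{"linear":[0,0,0],"rotation":[0,0,0]},{"linear":[0,0,0],"rotation":[0,0,0]},{"linear":[0,0,0],"rotation":[0,0,0]},{"linear":[0,0,0],"rotation":[0,0,0]},{"linear":[0,0,0],"rotation":[0,0,0]}]' 100
python3 -m inch '[{"linear":[0,0,-1],"rotation":[0,0,0]},{"linear":[0,0,-2],"rotation":[0,0,0]},{"linear":[0,0,-4],"rotation":[0,0,0]},{"linear":[0,0,-4],"rotation":[0,0,0]},{"linear":[0,0,-2],"rotation":[0,0,0]}]'
python3 -m inch '[{"linear":[-4,2,0],"rotation":[0,0,0]},{"linear":[-4,2,0],"rotation":[0,0,0]},{"linear":[-4,2,0],"rotation":[0,0,0]},{"linear":[-4,2,0],"rotation":[0,0,0]},{"linear":[0,0,0],"rotation":[0,0,0]}]'
python3 go.py 497.7 -12 150 87
python3 - <<'E'
from h import *
q=proj('top',[(497,-12,48)])[0];print(q)
snap('top','t4'); snap('scene','s4')
im=cv2.imread('pics/t4.png'); a=cv2.resize(im[135:255,90:260],None,fx=4.5,fy=4.5,interpolation=cv2.INTER_CUBIC); cv2.imwrite('pics/t4c.png',a)
E
```

```text
time: 8.0
position: [496.8, -11.6, 42.2]
tool_rot: [180.0, 0.0, -3.0]
force: [0.3, 0.8, 0.2]
opening: 85.5
time: 8.5
position: [498.2, -11.7, 176.4]
tool_rot: [180.0, -0.4, -3.0]
force: [-0.4, -0.4, -0.8]
opening: 85.6
time: 9.0
position: [327.4, -83.5, 172.3]
tool_rot: [180.0, 0.2, -3.2]
force: [2.0, 0.5, 0.3]
opening: 85.3
t 9.0 pos [327.4 -83.5 172.3] rot [180.     0.21  -3.16] F [2.  0.5 0.3] open 85.3 j6 77.0
turn rotvec rad [-0.0029  0.0029 -1.5737] then shift cm [ 8.03  16.628  2.226]
[229.09421049 219.16862825]
```

View pics/t4c.png

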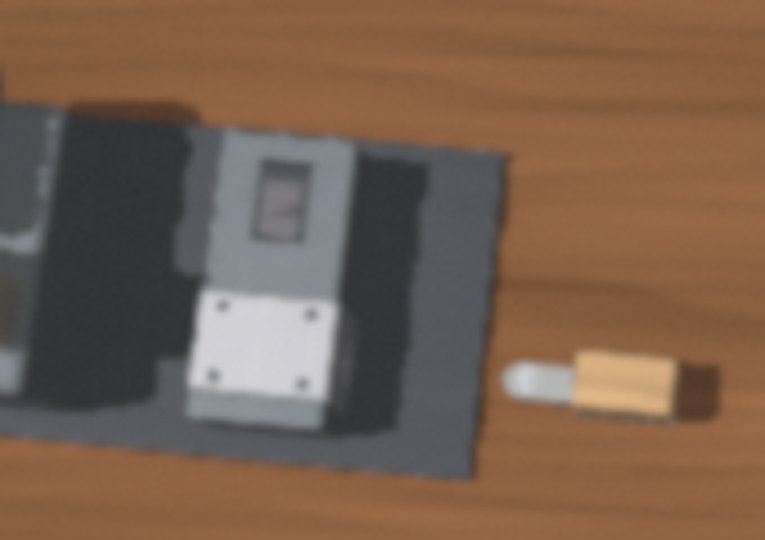

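The key stands upright before the foot plate. Its top corners are at (576,350), (678,358), (574,408) and (676,417), and the tongue tip is at (503,380). I'll fit the key and the machine in this same frame and compare with the robot's own numbers.

Run:
```python
from h import *
c=lambda L:[((u+.5)/4.5-.5+90,(v+.5)/4.5-.5+135) for u,v in L]
kx,kr,W=fit('top',[(26,-15,48),(-26,-15,48),(26,15,48),(-26,15,48),(66,0,8.5)],c([(576,350),(678,358),(574,408),(676,417),(503,380)]),[497,-12,1.5],0)
print('key',kx,np.degrees(kx[2]),kr.tolist())
# fine: sub-pixel segmentation of beech top via minAreaRect
im=cv2.imread('pics/t4.png'); hsv=cv2.cvtColor(cv2.resize(im[205:235,210:250],None,fx=8,fy=8,interpolation=cv2.INTER_CUBIC),cv2.COLOR_BGR2HSV)
m=((hsv[...,2]>165)&(hsv[...,1]>70)).astype(np.uint8); cs=cv2.findContours(m,0,1)[0]; cc=max(cs,key=cv2.contourArea); r=cv2.minAreaRect(cc)
ctr=((r[0][0]+.5)/8-.5+210,(r[0][1]+.5)/8-.5+205); print(r,ctr,atz('top',*ctr,48))
# plate front edge direction & top edges by depth segmentation: housing top
d=np.load('pics/t4.npy'); H=np.zeros_like(d,np.uint8)
for v in range(150,240):
  for u in range(125,185):
    p=atd('top',u,v,d[v,u]); H[v,u]=55<p[2]<75 and d[v,u]>0
cc=max(cv2.findContours(H,0,1)[0],key=cv2.contourArea); r=cv2.minAreaRect(cc.astype(np.float32)); print('housing',r,atz('top',*r[0],65))
```

```text
key [495.77474454 -10.8626052    1.51829398] 86.99183726218807 [[0.41, -0.03], [0.04, 0.04], [-0.37, -0.1], [-0.63, -0.24], [0.54, 0.38]]
((145.49586486816406, 118.29071807861328), (179.39892578125, 102.66480255126953), 5.782392501831055) (227.7494831085205, 219.34883975982666) [496.48471094  -8.90169495  48.        ]Traceback (most recent call last):
  File "<stdin>", line 13, in <module>
  File "h.py", line 13, in atd
    R,t,p=ray(n,u,v); return R.T@(p*dep-t)
          ~~~^^^^^^^
  File "h.py", line 7, in ray
    c=bot.camera_info(n);K=np.array(c['camera_matrix'],float);D=np.array(c['D'],float)
ValueError: time passes only in moves, steps and waits
```

Run:
```python
from h import *
im=cv2.imread('pics/t4.png'); f=8
b=cv2.resize(im[180:245,120:180],None,fx=f,fy=f,interpolation=cv2.INTER_CUBIC)
m=(b.min(2)>165).astype(np.uint8); cc=max(cv2.findContours(m,0,1)[0],key=cv2.contourArea); r=cv2.minAreaRect(cc)
bx=[((u+.5)/f-.5+120,(v+.5)/f-.5+180) for u,v in cv2.boxPoints(r)]
P=np.array([atz('top',u,v,65) for u,v in bx]); print('alu',r[1:],P.round(1).tolist(),'ctr',P.mean(0))
e=[P[(i+1)%4]-P[i] for i in range(4)]; print([ (round(float(np.hypot(*v[:2])),1),round(float(np.degrees(np.arctan2(v[1],v[0]))),2)) for v in e])
d=np.load('pics/t4.npy'); ci=bot.camera_info('top');R=np.array(ci['R']);t=np.array(ci['t'])
v,u=np.mgrid[140:250,110:200]; px=np.stack([u,v],-1).reshape(-1,1,2).astype(float)
n=cv2.undistortPoints(px,np.array(ci['camera_matrix'],float),np.array(ci['D'],float))[:,0]
Q=(np.c_[n,np.ones(len(n))]*d[140:250,110:200].reshape(-1,1)-t)@R
k=(Q[:,2]>52)&(Q[:,2]<78); M=k.reshape(u.shape).astype(np.uint8); 
cc=max(cv2.findContours(M,0,1)[0],key=cv2.contourArea)[:,0]+[110,140]
w=np.array([atz('top',*p,65)[:2] for p in cc.astype(float)],np.float32); r=cv2.minAreaRect(w); print('housing',r, 'zmed',np.median(Q[k,2]))
hd=np.array([504.3,0])
```

```text
alu ((244.8271942138672, 178.03689575195312), 5.469095230102539) [[483.9, 210.3, 65.0], [535.3, 209.3, 65.0], [530.7, 138.2, 65.0], [479.5, 139.8, 65.0]] ctr [507.35806193 174.37087643  65.        ]
[(51.5, -1.13), (71.2, -93.68), (51.3, 178.19), (70.6, 86.45)]
housing ((541.5601806640625, 170.08572387695312), (73.9819564819336, 151.6053009033203), 86.76734924316406) zmed 65.98084307086981
```

The fits agree to about 1 mm. The key's yaw matches the machine's, and its midline is about 1.5 mm short of the slot line in world x. Next I'll turn 90° and grip the long sides.

```bash
python3 -m inch '[{"linear":[0,0,0],"rotation":[0,0,-0.143]},{"linear":[0,0,0],"rotation":[0,0,-0.143]},{"linear":[0,0,0],"rotation":[0,0,-0.143]},{"linear":[0,0,0],"rotation":[0,0,-0.143]},{"linear":[0,0,0],"rotation":[0,0,-0.143]}]' 100
python3 -m inch '[{"linear":[0,0,0],"rotation":[0,0,-0.143]},{"linear":[0,0,0],"rotation":[0,0,-0.143]},{"linear":[0,0,0],"rotation":[0,0,-0.143]},{"linear":[0,0,0],"rotation":[0,0,-0.143]},{"linear":[0,0,0],"rotation":[0,0,-0.143]}]'
python3 -m inch '[{"linear":[0,0,0],"rotation":[0,0,-0.143]},{"linear":[2,4.1,0.5],"rotation":[0,0,0]},{"linear":[2,4.1,0.5],"rotation":[0,0,0]},{"linear":[2,4.1,0.5],"rotation":[0,0,0]},{"linear":[2,4.1,0.5],"rotation":[0,0,0]}]'
python3 -m inch '[{"linear":[0,0,0],"rotation":[0,0,0]},{"linear":[0,0,0],"rotation":[0,0,0]}]'
python3 go.py 496.9 -11.6 100 87
```

```text
time: 9.6
position: [334.6, -83.0, 172.8]
tool_rot: [179.9, -0.1, 38.4]
force: [0.6, -0.3, -1.2]
opening: 85.4
time: 10.1
position: [334.6, -83.0, 172.8]
tool_rot: [179.9, 0.0, 79.4]
force: [0.2, -0.4, -0.1]
opening: 85.4
time: 10.6
position: [503.9, -9.7, 152.2]
tool_rot: [179.9, 0.0, 87.2]
force: [1.0, -1.2, 1.4]
opening: 85.5
time: 10.8
position: [501.8, -10.4, 151.7]
tool_rot: [-179.9, 0.0, 87.3]
force: [-0.6, -0.2, -0.2]
opening: 85.3
t 10.8 pos [501.8 -10.4 151.7] rot [-1.7994e+02  1.0000e-02  8.7270e+01] F [-0.6 -0.2 -0.2] open 85.3 j6 0.0
turn rotvec rad [-0.001   0.0001  0.0047] then shift cm [-0.144 -0.484  5.17 ]
```

```bash
python3 -m inch '[{"linear":[-0.14,-0.48,0],"rotation":[-0.001,0,0.0047]},{"linear":[0,0,3],"rotation":[0,0,0]},{"linear":[0,0,2.2],"rotation":[0,0,0]},{"linear":[0,0,0],"rotation":[0,0,0]},{"linear":[0,0,0],"rotation":[0,0,0]}]'
python3 go.py 496.9 -11.6 36 87
python3 -m inch '[{"linear":[0,0,1.5],"rotation":[0,0,0]},{"linear":[0,0,2],"rotation":[0,0,0]},{"linear":[0,0,1.5],"rotation":[0,0,0]},{"linear":[0,0,1.3],"rotation":[0,0,0]},{"linear":[0,0,0],"rotation":[0,0,0]}]'
python3 -m inch '[{"linear":[0,0,0],"rotation":[0,0,0]}]'
python3 go.py 496.9 -11.6 36 87
```

```text
time: 11.3
position: [495.2, -13.1, 101.0]
tool_rot: [179.9, 0.0, 86.8]
force: [1.1, -1.0, -0.3]
opening: 85.0
t 11.3 pos [495.2 -13.1 101. ] rot [1.7994e+02 1.0000e-02 8.6820e+01] F [ 1.1 -1.  -0.3] open 85.0 j6 0.0
turn rotvec rad [ 0.0011  0.0001 -0.0032] then shift cm [0.154 0.161 6.5  ]
time: 11.8
position: [495.6, -12.8, 37.5]
tool_rot: [180.0, 0.0, 86.8]
force: [-0.3, 0.4, 0.2]
opening: 85.4
time: 11.9
position: [496.6, -12.8, 38.6]
tool_rot: [179.8, 0.0, 86.8]
force: [0.2, -0.1, -0.2]
opening: 85.1
t 11.9 pos [496.6 -12.8  38.6] rot [179.82   0.    86.85] F [ 0.2 -0.1 -0.2] open 85.1 j6 0.0
turn rotvec rad [ 0.0032  0.0001 -0.0026] then shift cm [0.125 0.02  0.259]
```

```bash
python3 -m inch '[{"linear":[0.12,0.02,0.25],"rotation":[0.001,0,-0.0026]},{"linear":[0,0,0],"rotation":[0,0,0]},{"linear":[0,0,0],"rotation":[0,0,0]}]'
python3 -m inch '[{"linear":[0,0,0],"rotation":[0,0,0]},{"linear":[0,0,0],"rotation":[0,0,0]},{"linear":[0,0,0],"rotation":[0,0,0]},{"linear":[0,0,0],"rotation":[0,0,0]},{"linear":[0,0,0],"rotation":[0,0,0]}]' 0
python3 -m inch '[{"linear":[0,0,0],"rotation":[0,0,0]},{"linear":[0,0,0],"rotation":[0,0,0]},{"linear":[0,0,0],"rotation":[0,0,0]},{"linear":[0,0,0],"rotation":[0,0,0]}]' 0
python3 go.py 496.9 -11.6 36 87
```

```text
time: 12.2
position: [496.5, -11.4, 35.3]
tool_rot: [179.9, 0.0, 87.0]
force: [-0.3, 0.4, -0.5]
opening: 85.4
time: 12.7
position: [496.5, -11.5, 35.0]
tool_rot: [180.0, 0.0, 87.0]
force: [0.4, 0.1, 1.5]
opening: 29.5
time: 13.1
position: [496.5, -11.5, 35.0]
tool_rot: [180.0, 0.0, 87.0]
force: [1.3, -0.3, 4.1]
opening: 29.3
t 13.1 pos [496.5 -11.5  35. ] rot [179.96   0.    87.01] F [ 1.3 -0.3  4.1] open 29.3 j6 0.0
turn rotvec rad [0.0007 0.0001 0.0002] then shift cm [-0.01   0.043 -0.103]
```

```bash
python3 -m inch '[{"linear":[0,0,-0.5],"rotation":[0,0,0]},{"linear":[0,0,-0.8],"rotation":[0,0,0]},{"linear":[0,0,-0.5],"rotation":[0,0,0]},{"linear":[1,0.1,0],"rotation":[0,0,0]},{"linear":[2,0.1,0],"rotation":[0,0,0]}]'
python3 -m inch '[{"linear":[2,0,0],"rotation":[0,0,0]},{"linear":[1,0,0],"rotation":[0,0,0]},{"linear":[0,0,0],"rotation":[0,0,0]},{"linear":[0,0,0],"rotation":[0,0,0]}]'
python3 go.py 501.8 51.1 43.5 87.05
python3 - <<'E'
from h import *
snap('top','t5'); snap('scene','s5')
a=cv2.resize(cv2.imread('pics/t5.png')[170:250,120:230],None,fx=5,fy=5,interpolation=cv2.INTER_CUBIC)
b=cv2.resize(cv2.imread('pics/s5.png')[125:225,265:385],None,fx=4,fy=4,interpolation=cv2.INTER_CUBIC)
b=cv2.copyMakeBorder(b[:400],0,0,0,0,cv2.BORDER_CONSTANT)
cv2.imwrite('pics/t5c.png',a);cv2.imwrite('pics/s5c.png',b)
E
```

```text
time: 13.6
position: [499.9, 18.4, 53.1]
tool_rot: [180.0, 0.0, 86.9]
force: [0.6, 0.3, -0.8]
opening: 29.6
time: 14.0
position: [501.1, 48.4, 52.7]
tool_rot: [-180.0, 0.0, 87.1]
force: [0.0, 0.1, -1.0]
opening: 29.0
t 14.0 pos [501.1  48.4  52.7] rot [-1.7998e+02  2.0000e-02  8.7060e+01] F [ 0.   0.1 -1. ] open 29.0 j6 7.0
turn rotvec rad [-0.0004  0.0004  0.0002] then shift cm [0.274 0.057 0.919]
```

View pics/t5c.png

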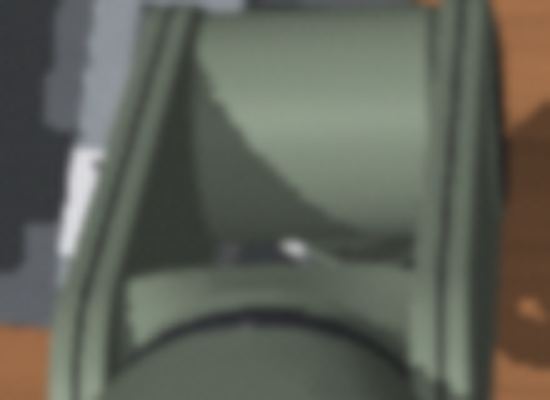

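The arm hides the tongue from above; in this crop only a sliver of steel shows, near (293,245). I'll rely on the fitted line and force feedback, advancing in small steps.

```bash
python3 -m inch '[{"linear":[0.27,0.06,0.45],"rotation":[0,0,0]},{"linear":[0,0,0.45],"rotation":[0,0,0]},{"linear":[0,0,0],"rotation":[0,0,0]},{"linear":[0,0,0],"rotation":[0,0,0]}]'
python3 go.py 501.8 51.1 43.5 87.05
python3 -m inch '[{"linear":[0.5,0,0],"rotation":[0,0,0]},{"linear":[0.5,0,0],"rotation":[0,0,0]},{"linear":[0.3,0,0],"rotation":[0,0,0]},{"linear":[0,0,0],"rotation":[0,0,0]}]'
python3 go.py 506.2 137 43.5 87.05
```

```text
time: 14.5
position: [501.8, 50.9, 43.5]
tool_rot: [-180.0, 0.0, 87.0]
force: [0.4, 0.2, -1.2]
opening: 29.1
t 14.5 pos [501.8  50.9  43.5] rot [-1.7995e+02  1.0000e-02  8.7000e+01] F [ 0.4  0.2 -1.2] open 29.1 j6 7.0
turn rotvec rad [-0.0008  0.0002 -0.0008] then shift cm [ 0.025  0.001 -0.001]
time: 14.9
position: [502.8, 64.6, 43.9]
tool_rot: [180.0, 0.0, 87.1]
force: [0.4, -0.1, -0.7]
opening: 29.3
t 14.9 pos [502.8  64.6  43.9] rot [179.99   0.    87.06] F [ 0.4 -0.1 -0.7] open 29.3 j6 9.0
turn rotvec rad [0.0003 0.     0.0003] then shift cm [ 7.252 -0.031  0.036]
```

```bash
python3 -m inch '[{"linear":[0.3,-0.03,0.03],"rotation":[0,0,0]},{"linear":[0.3,0,0],"rotation":[0,0,0]},{"linear":[0.3,0,0],"rotation":[0,0,0]},{"linear":[0,0,0],"rotation":[0,0,0]}]'
python3 -m inch '[{"linear":[0.3,0,0],"rotation":[0,0,0]},{"linear":[0.3,0,0],"rotation":[0,0,0]},{"linear":[0,0,0],"rotation":[0,0,0]}]'
python3 go.py 506.2 137 43.5 87.05
```

```text
time: 15.3
position: [503.0, 73.4, 43.5]
tool_rot: [180.0, 0.0, 87.0]
force: [-0.2, -0.2, -1.7]
opening: 29.3
time: 15.6
position: [503.3, 79.3, 43.5]
tool_rot: [180.0, 0.0, 87.0]
force: [0.2, 0.4, -0.5]
opening: 29.2
t 15.6 pos [503.3  79.3  43.5] rot [179.99   0.    87.04] F [ 0.2  0.4 -0.5] open 29.2 j6 11.0
turn rotvec rad [ 0.0002  0.     -0.0002] then shift cm [ 5.776e+00 -5.000e-03 -0.000e+00]
```

The tip is about 8 mm inside with no force, so I'll continue.

```bash
python3 -m inch '[{"linear":[0.4,0,0],"rotation":[0,0,0]},{"linear":[0.4,0,0],"rotation":[0,0,0]},{"linear":[0.4,0,0],"rotation":[0,0,0]},{"linear":[0,0,0],"rotation":[0,0,0]}]'
python3 -m inch '[{"linear":[0.4,0,0],"rotation":[0,0,0]},{"linear":[0.4,0,0],"rotation":[0,0,0]},{"linear":[0.4,0,0],"rotation":[0,0,0]},{"linear":[0,0,0],"rotation":[0,0,0]}]'
python3 -m inch '[{"linear":[0.2,0,0],"rotation":[0,0,0]},{"linear":[0.2,0,0],"rotation":[0,0,0]},{"linear":[0,0,0],"rotation":[0,0,0]}]'
python3 go.py 506.2 137 43.5 87.05
```

```text
time: 16.0
position: [503.9, 91.5, 43.5]
tool_rot: [180.0, -0.0, 87.1]
force: [0.1, -0.5, -1.4]
opening: 29.5
time: 16.4
position: [504.5, 103.5, 43.5]
tool_rot: [180.0, -0.0, 87.0]
force: [-0.1, 0.5, -2.1]
opening: 29.4
time: 16.7
position: [504.7, 107.2, 43.5]
tool_rot: [180.0, 0.0, 87.0]
force: [-0.8, -0.0, -1.8]
opening: 29.3
t 16.7 pos [504.7 107.2  43.5] rot [179.99   0.    87.02] F [-0.8 -0.  -1.8] open 29.3 j6 14.0
turn rotvec rad [ 0.0001  0.     -0.0005] then shift cm [ 2.988e+00 -5.000e-03 -1.000e-03]
```

```bash
python3 -m inch '[{"linear":[0.15,0,0],"rotation":[0,0,0]},{"linear":[0.15,0,0],"rotation":[0,0,0]},{"linear":[0,0,0],"rotation":[0,0,0]}]'
python3 -m inch '[{"linear":[0.1,0,0],"rotation":[0,0,0]},{"linear":[0,0,0],"rotation":[0,0,0]}]'
python3 -m inch '[{"linear":[0.1,0,0],"rotation":[0,0,0]},{"linear":[0,0,0],"rotation":[0,0,0]}]'
```

```text
time: 17.0
position: [504.9, 110.1, 43.5]
tool_rot: [180.0, 0.0, 87.0]
force: [0.5, -0.1, -1.6]
opening: 29.4
time: 17.2
position: [504.9, 111.0, 43.5]
tool_rot: [180.0, 0.0, 87.0]
force: [0.4, -0.2, -1.1]
opening: 29.4
time: 17.4
position: [504.9, 111.7, 43.5]
tool_rot: [-180.0, 0.0, 87.0]
force: [0.0, -2.5, -1.0]
opening: 29.3
```

```bash
python3 -m inch '[{"linear":[0.1,0,0],"rotation":[0,0,0]},{"linear":[0,0,0],"rotation":[0,0,0]}]'
python3 -m inch '[{"linear":[0.1,0,0],"rotation":[0,0,0]},{"linear":[0,0,0],"rotation":[0,0,0]},{"linear":[0,0,0],"rotation":[0,0,0]}]'
```

```text
time: 17.6
position: [504.9, 111.7, 43.5]
tool_rot: [-180.0, 0.1, 87.1]
force: [0.1, -8.2, 0.8]
opening: 29.2
time: 17.9
position: [504.8, 111.8, 43.5]
tool_rot: [-180.0, 0.2, 87.1]
force: [0.7, -11.9, 0.3]
opening: 29.5
```

Contact came at y = 111.7 against 111 expected, and the force is building, so the key is home. I'll release and rise.

```bash
python3 -m inch '[{"linear":[0.1,0,0],"rotation":[0,0,0]},{"linear":[0,0,0.04],"rotation":[0,0,0]},{"linear":[0,0,0],"rotation":[0,0,0]}]'
python3 -m inch '[{"linear":[0,0,0],"rotation":[0,0,0]},{"linear":[0,0,0],"rotation":[0,0,0]},{"linear":[0,0,0],"rotation":[0,0,0]},{"linear":[0,0,0],"rotation":[0,0,0]},{"linear":[0,0,0],"rotation":[0,0,0]}]' 100
python3 -m inch '[{"linear":[0,0,-1],"rotation":[0,0,0]},{"linear":[0,0,-2],"rotation":[0,0,0]},{"linear":[0,0,-4],"rotation":[0,0,0]},{"linear":[0,0,-4],"rotation":[0,0,0]},{"linear":[0,0,-1],"rotation":[0,0,0]}]'
python3 -m inch '[{"linear":[-4,0,0],"rotation":[0,0,0]},{"linear":[-4,0,0],"rotation":[0,0,0]},{"linear":[-4,0,0],"rotation":[0,0,0]},{"linear":[-4,0,0],"rotation":[0,0,0]},{"linear":[-4,0,0],"rotation":[0,0,0]}]' 0
python3 - <<'E'
from h import *
snap('top','t6'); snap('scene','s6')
a=cv2.resize(cv2.imread('pics/t6.png')[150:250,120:220],None,fx=5,fy=5,interpolation=cv2.INTER_CUBIC)
b=cv2.resize(cv2.imread('pics/s6.png')[130:230,300:400],None,fx=5,fy=5,interpolation=cv2.INTER_CUBIC)
cv2.imwrite('pics/c6.png',cv2.resize(np.hstack([a,b]),(800,400)))
E
python3 go.py 577 169 150 87.05
```

```text
time: 18.2
position: [504.9, 111.8, 43.5]
tool_rot: [-180.0, 0.3, 87.1]
force: [0.1, -17.2, 4.2]
opening: 29.4
time: 18.7
position: [505.1, 115.3, 43.1]
tool_rot: [180.0, -0.0, 87.0]
force: [-0.2, 0.6, -0.3]
opening: 85.6
time: 19.2
position: [507.5, 115.6, 168.2]
tool_rot: [179.5, -0.1, 87.0]
force: [0.8, 1.2, -0.3]
opening: 85.7
time: 19.7
position: [494.1, -86.1, 163.2]
tool_rot: [-180.0, 0.0, 87.0]
force: [0.8, -0.3, 0.2]
opening: 11.9
t 19.8 pos [494.2 -88.4 163.2] rot [1.7999e+02 8.0000e-02 8.6740e+01] F [-0.3  0.6 -0.5] open 0.2 j6 -8.0
turn rotvec rad [ 0.0001  0.0014 -0.0054] then shift cm [26.131  6.942  1.318]
```

View pics/c6.png

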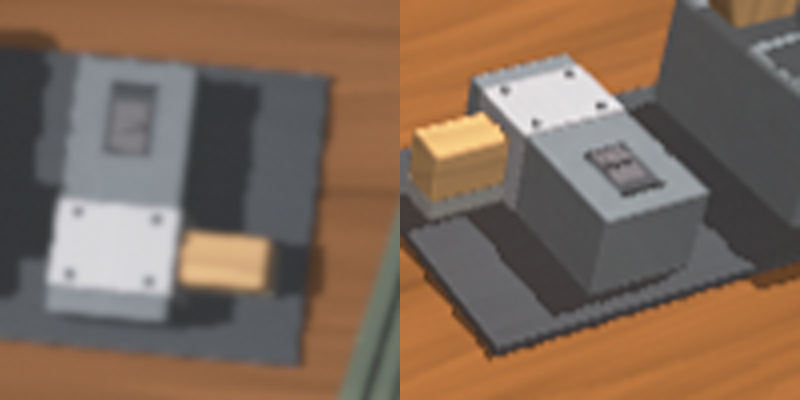

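The crop shows the key's grip face against the interlock face at (180,260) on the left, with the tongue fully in. The slide is still off, at (130,120), with a dark gap at its far end. Next I'll shut the fingers and come down on the slot side of the ridge.

```bash
python3 go.py 553.9 170.3 150 87.05
python3 -m inch '[{"linear":[4,1,0],"rotation":[0,0,-0.0054]},{"linear":[4.5,1,0],"rotation":[0,0,0]},{"linear":[4.5,1,0],"rotation":[0,0,0]},{"linear":[4.5,1,0],"rotation":[0,0,0]},{"linear":[4.5,0.6,0.5],"rotation":[0,0,0]}]' 0
python3 -m inch '[{"linear":[4,0,0.8],"rotation":[0,0,0]},{"linear":[0,0,0],"rotation":[0,0,0]},{"linear":[0,0,0],"rotation":[0,0,0]}]'
python3 go.py 553.9 170.3 100 87.05
```

```text
t 19.8 pos [494.2 -88.4 163.2] rot [1.7999e+02 8.0000e-02 8.6740e+01] F [-0.3  0.6 -0.5] open 0.2 j6 -8.0
turn rotvec rad [ 0.0001  0.0014 -0.0054] then shift cm [26.142  4.628  1.318]
time: 20.3
position: [551.6, 135.6, 158.6]
tool_rot: [179.9, -0.0, 87.4]
force: [0.6, -0.1, -0.4]
opening: -0.1
time: 20.6
position: [552.1, 173.9, 149.6]
tool_rot: [-179.9, 0.0, 87.5]
force: [-0.3, -0.1, -1.0]
opening: -0.0
t 20.6 pos [552.1 173.9 149.6] rot [-1.7991e+02  5.0000e-02  8.7490e+01] F [-0.3 -0.1 -1. ] open -0.0 j6 19.0
turn rotvec rad [-0.0015  0.0009  0.0076] then shift cm [-0.354  0.201  4.956]
```

```bash
python3 -m inch '[{"linear":[-0.35,0.2,1.5],"rotation":[-0.0015,0,0.0076]},{"linear":[0,0,2],"rotation":[0,0,0]},{"linear":[0,0,1.4],"rotation":[0,0,0]},{"linear":[0,0,0],"rotation":[0,0,0]},{"linear":[0,0,0],"rotation":[0,0,0]}]'
python3 go.py 553.9 170.3 92 87.05
python3 -m inch '[{"linear":[0,0,0.3],"rotation":[0,0,0]},{"linear":[0,0,0.2],"rotation":[0,0,0]},{"linear":[0,0,0],"rotation":[0,0,0]}]'
python3 go.py 553.9 170.3 92 87.05
```

```text
time: 21.1
position: [554.9, 168.3, 101.6]
tool_rot: [179.9, 0.0, 86.8]
force: [0.0, -0.2, -0.0]
opening: 0.1
t 21.1 pos [554.9 168.3 101.6] rot [1.7991e+02 1.0000e-02 8.6820e+01] F [ 0.  -0.2 -0. ] open 0.1 j6 19.0
turn rotvec rad [ 0.0017  0.0001 -0.0041] then shift cm [ 0.199 -0.113  0.957]
time: 21.4
position: [554.9, 169.0, 96.3]
tool_rot: [179.9, -0.0, 86.9]
force: [-1.0, -0.1, -0.1]
opening: 0.1
t 21.4 pos [554.9 169.   96.3] rot [179.89  -0.    86.88] F [-1.  -0.1 -0.1] open 0.1 j6 19.0
turn rotvec rad [ 0.0019 -0.     -0.0029] then shift cm [ 0.121 -0.104  0.432]
```

```bash
python3 -m inch '[{"linear":[0.1,-0.05,0.2],"rotation":[0,0,-0.003]},{"linear":[0,0,0.15],"rotation":[0,0,0]},{"linear":[0,0,0],"rotation":[0,0,0]},{"linear":[0,0,0],"rotation":[0,0,0]}]'
python3 -m inch '[{"linear":[0,0.2,0],"rotation":[0,0,0]},{"linear":[0,0.2,0],"rotation":[0,0,0]},{"linear":[0,0,0],"rotation":[0,0,0]}]'
python3 -m inch '[{"linear":[0,0.2,0],"rotation":[0,0,0]},{"linear":[0,0,0],"rotation":[0,0,0]}]'
python3 -m inch '[{"linear":[0,0.2,0],"rotation":[0,0,0]},{"linear":[0,0,0],"rotation":[0,0,0]}]'
```

```text
time: 21.8
position: [554.4, 170.2, 92.5]
tool_rot: [179.9, 0.0, 87.1]
force: [0.4, -0.3, -0.8]
opening: -0.1
time: 22.1
position: [558.9, 170.0, 92.7]
tool_rot: [179.9, -0.0, 87.1]
force: [-0.3, 0.4, 0.9]
opening: -0.4
time: 22.3
position: [560.7, 169.8, 92.6]
tool_rot: [179.9, 0.0, 87.1]
force: [-0.8, -0.6, 0.2]
opening: -0.4
time: 22.5
position: [562.7, 169.8, 92.7]
tool_rot: [179.9, 0.0, 87.1]
force: [0.9, 0.0, 0.3]
opening: 0.1
```

```bash
python3 -m inch '[{"linear":[0,0.15,0],"rotation":[0,0,0]},{"linear":[0,0,0],"rotation":[0,0,0]}]'
python3 -m inch '[{"linear":[0,0.15,0],"rotation":[0,0,0]},{"linear":[0,0,0],"rotation":[0,0,0]}]'
python3 -m inch '[{"linear":[0,0.15,0],"rotation":[0,0,0]},{"linear":[0,0,0],"rotation":[0,0,0]}]'
python3 -m inch '[{"linear":[0,0.15,0],"rotation":[0,0,0]},{"linear":[0,0,0],"rotation":[0,0,0]}]'
```

```text
time: 22.7
position: [564.1, 169.7, 92.6]
tool_rot: [179.9, 0.0, 87.1]
force: [-0.1, -0.1, 0.0]
opening: -0.0
time: 22.9
position: [565.6, 169.6, 92.6]
tool_rot: [179.9, 0.0, 87.1]
force: [0.5, 0.7, 0.1]
opening: 0.2
time: 23.1
position: [567.1, 169.5, 92.6]
tool_rot: [179.9, 0.0, 87.1]
force: [0.0, -0.1, 0.4]
opening: 0.1
time: 23.3
position: [568.6, 169.4, 92.6]
tool_rot: [179.9, 0.0, 87.1]
force: [0.3, -0.0, -0.4]
opening: -0.1
```

```bash
python3 -m inch '[{"linear":[0,0.15,0],"rotation":[0,0,0]},{"linear":[0,0,0],"rotation":[0,0,0]}]'
python3 -m inch '[{"linear":[0,0.15,0],"rotation":[0,0,0]},{"linear":[0,0,0],"rotation":[0,0,0]}]'
python3 -m inch '[{"linear":[0,0.15,0],"rotation":[0,0,0]},{"linear":[0,0,0],"rotation":[0,0,0]}]'
```

```text
time: 23.5
position: [570.1, 169.4, 92.6]
tool_rot: [179.9, 0.0, 87.1]
force: [0.1, -0.2, -1.0]
opening: 0.0
time: 23.7
position: [570.7, 169.3, 92.5]
tool_rot: [-180.0, 0.0, 87.0]
force: [-3.2, 0.5, 1.7]
opening: 0.0
time: 23.9
position: [572.8, 169.2, 92.5]
tool_rot: [179.9, 0.0, 87.1]
force: [-1.5, 0.4, -0.3]
opening: -0.2
```

Contact came at x ≈ 570.6 and the detent has started to give. I'll carry on to the end stop, about 10 mm of travel.

```bash
python3 -m inch '[{"linear":[0,0.2,0],"rotation":[0,0,0]},{"linear":[0,0,0],"rotation":[0,0,0]}]'
python3 -m inch '[{"linear":[0,0.2,0],"rotation":[0,0,0]},{"linear":[0,0,0],"rotation":[0,0,0]}]'
python3 -m inch '[{"linear":[0,0.2,0],"rotation":[0,0,0]},{"linear":[0,0,0],"rotation":[0,0,0]}]'
python3 -m inch '[{"linear":[0,0.15,0],"rotation":[0,0,0]},{"linear":[0,0,0],"rotation":[0,0,0]}]'
python3 -m inch '[{"linear":[0,0.1,0],"rotation":[0,0,0]},{"linear":[0,0,0],"rotation":[0,0,0]}]'
```

```text
time: 24.1
position: [575.7, 169.1, 92.7]
tool_rot: [179.8, -0.0, 87.1]
force: [0.1, -0.2, 0.1]
opening: -0.0
time: 24.3
position: [577.7, 169.1, 92.7]
tool_rot: [179.8, -0.0, 87.1]
force: [0.1, -0.5, 0.5]
opening: 0.1
time: 24.5
position: [579.3, 168.9, 92.7]
tool_rot: [179.9, -0.0, 87.1]
force: [0.6, 0.2, 0.5]
opening: -0.3
time: 24.7
position: [580.4, 168.8, 92.6]
tool_rot: [179.9, 0.0, 87.1]
force: [0.0, 0.2, -0.3]
opening: 0.3
time: 24.9
position: [580.6, 168.8, 92.5]
tool_rot: [-180.0, 0.0, 87.1]
force: [-3.0, 0.5, 1.2]
opening: 0.1
```

It snapped over, and the end stop was met 10 mm on. I'll back off, rise, withdraw and check.

```bash
python3 -m inch '[{"linear":[0,-0.3,0],"rotation":[0,0,0]},{"linear":[0,-0.3,-1],"rotation":[0,0,0]},{"linear":[0,0,-3],"rotation":[0,0,0]},{"linear":[0,0,-4],"rotation":[0,0,0]},{"linear":[0,0,-3],"rotation":[0,0,0]}]'
python3 -m inch '[{"linear":[-3,-3,0],"rotation":[0,0,0]},{"linear":[-4,-3,0],"rotation":[0,0,0]},{"linear":[-4,-3,0],"rotation":[0,0,0]},{"linear":[-4,-2,0],"rotation":[0,0,0]},{"linear":[-4,0,0],"rotation":[0,0,0]}]'
python3 -m inch '[{"linear":[-4,0,0],"rotation":[0,0,0]},{"linear":[-4,0,0],"rotation":[0,0,0]},{"linear":[-2,0,0],"rotation":[0,0,0]},{"linear":[0,0,0],"rotation":[0,0,0]},{"linear":[0,0,0],"rotation":[0,0,0]}]'
python3 - <<'E'
from h import *
snap('top','t7'); snap('scene','s7')
a=cv2.imread('pics/t7.png')
o=cv2.imread('pics/top0.png'); 
z=cv2.resize(a[150:250,120:220],(400,400),interpolation=cv2.INTER_CUBIC); s=cv2.resize(cv2.imread('pics/s7.png')[130:230,300:400],(400,400),interpolation=cv2.INTER_CUBIC)
cv2.imwrite('pics/c7.png',np.hstack([z,s]))
cv2.imwrite('pics/f7.png',a)
for n,(x,y,w,h) in dict(mallet=(285,80,50,60),gouge=(150,90,105,25),blank=(160,265,60,35),paste=(258,262,45,48),pink=(310,235,48,30),purple=(362,162,32,50)).items():
    print(n,np.abs(a[y:y+h,x:x+w].astype(int)-o[y:y+h,x:x+w]).mean().round(2))
E
```

```text
time: 25.4
position: [575.9, 169.2, 205.7]
tool_rot: [179.7, -0.0, 87.1]
force: [1.7, 0.3, 0.1]
opening: 0.1
time: 25.9
position: [452.8, -15.9, 203.4]
tool_rot: [179.9, 0.0, 87.1]
force: [1.1, -0.2, -0.7]
opening: 0.0
time: 26.4
position: [450.5, -114.9, 203.0]
tool_rot: [179.8, -0.0, 87.0]
force: [-0.9, 0.7, -0.8]
opening: 0.3
mallet 4.18
gouge 4.77
blank 6.54
paste 11.62
pink 32.26
purple 5.41
```

View pics/c7.png

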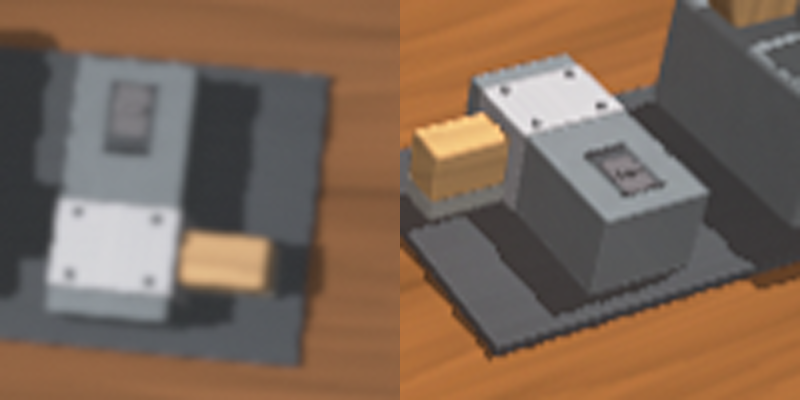

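The slide now sits at the far end of its window, at (132,110), with the dark gap on the slot side. The key is unchanged and home. The large image difference at the pink look-alike, and the smaller one at the paste bar, are probably the arm or its shadow, because I never moved near either. I'll hand in.

```bash
python3 -c "
from workcell import bot
s=bot.get_state();print(s['time'],s['force']);print(bot.sign_off())"
```

```text
26.5 [ 1.08844985  0.27810111 -0.49752758]
the job is handed in; nothing more can be done
None
```

I did the job in the order asked and handed it in at 26.5 s, with the arm clear and about 1 N of noise on the wrist.

- **Key from holder to bench:** I lifted the key by its end faces and set it upright on the clear bench, about 240 mm from the holder. It met the bench at the predicted height and I let go.
- **Key into the slot:** I took it again by its long sides and pushed the tongue in. It met no resistance until the face stopped at y = 111.7 mm, against 111 mm expected. I pressed to about 17 N before letting go.
- **Slide switch:** The ridge was touched at x = 570.6 mm and the detent gave way. The end stop was met 10 mm further on, at 580.6 mm.

**Last checks:** The final pictures show the grip face against the housing and the slide at its far end. Image differences against the first top picture were small for the mallet, gouge and blank.

**Not confirmed:** The differences were larger at the paste bar (11.6) and the pink look-alike (32.3). I put these down to the arm or its shadow, since the gripper never went near either, but I did not look again with the arm moved away.

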